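# Tap a taper-shank paper drill bit into its spindle

### The job

Take the paper drill bit with the red collar from the rack, stand its tapered shank in the upward-facing spindle socket and let go while it is only loosely seated. Without fingering the bit again, tap or press it in gently with the orange-handled tapping block, never above 35 N, until its collar is fully home on the socket's rim. Then stand the block upright on the bench and let go, leaving the other bits and everything else where they are.

Things in the scene. Friction and masses are not known exactly. Their poses are not given: they have to be found in the camera images.
- bit: steel paper drill bit with a RED collar, 96 mm long, 0.13 kg; origin at the centre of the shank's small end, z up along the bit. Upward: tapered shank 0 to 40 mm (diameter 10 growing to 20 mm); collar 28 mm diameter, 40 to 46 mm; straight cutting tube 16 mm diameter, 46 to 96 mm, to be gripped from above. It starts in one of the rack's holes, its collar resting on the rack's top
- bit_collar (a point): point on the bit's axis at the collar's underside, 40 mm above the bit's origin; home when level with socket_mouth
- bit_top (a point): centre of the bit's upper end, its cutting edge, 96 mm above the bit's origin; what the tapping block bears on
- spindle: fixed spindle cartridge: blue 110 mm square base plate, 20 mm high, carrying an upright steel hub of 60 mm diameter; origin at the centre of its underside. A bore 25 mm wide and 48 mm deep opens upward in the middle of the hub; in it four brass spring-backed faces form the tapered socket, 4 to 34 mm below the rim
- socket_mouth (a point): centre of the socket's mouth, on the hub's rim, 75 mm above the bench. A bit let down gently rests and stands by itself with its collar about 8 mm above the rim (loosely seated). To drive it on takes about 7 to 11 N, growing to 13 to 21 N before home; then the collar meets the rim and the force rises steeply. Friction keeps it at the depth reached
- rack: fixed wooden rack 65 x 215 x 48 mm with three 23 mm holes through its top, in a row along its y axis at -70, 0 and +70 mm; origin at the centre of its underside; yaw varies. Which bit stands in which hole varies; the bits' tops stand 104 mm above the bench
- block: tapping block standing on the bench, 0.22 kg, 75 mm tall, round: white nylon head 44 mm diameter, 0 to 28 mm above its origin, then an orange handle 32 mm diameter, 28 to 75 mm, to be gripped from above; origin at the centre of its flat underside, which is the tapping face; z up
- bit_blue: another bit in the rack, blue collar, tube 14 mm diameter, otherwise as the red one; leave it
- bit_green: another bit in the rack, green collar, tube 18 mm diameter, otherwise as the red one; leave it
- spectro: hand-held black colour meter 130 x 60 x 52 mm lying on the bench; leave it; origin under its centre
- loupe: round black and silver loupe 52 mm diameter, 32 mm tall; leave it; origin under its centre
- ink_tin: closed ink tin with a yellow band, 90 mm diameter, 85 mm tall; leave it; origin under its centre
- tape: cardboard-brown tape roll lying flat, 90 mm diameter, 24 mm tall; leave it; origin under its centre
- marker: red and black marker pen 130 mm long lying on the bench; leave it; origin under its middle
Mind the look-alikes: they are no part of the job. Leave any turquoise look-alike of the bit alone.

How it is judged:
By the outcome, as a careful person would: the job done as asked, in the order asked, and still so for the second after the job is handed in, with the robot touching nothing.
It also fails if it takes over 64 s, if anything falls off the work surface, if the arm or the gripper's body presses on something with over 40 N, if the wrist force passes 120 N, or if a joint passes its speed limit or range.

### The arm

A 6-joint arm with a two-finger parallel gripper is mounted at the origin on the work surface. World frame = base frame: x ahead of the robot, y to its left, z up, the work surface at z = 0. Lengths are in m, angles in rad, forces in N, time in s.
With the tool pointing down it reaches from about 0.2 to 0.875 m from the base axis. Payload 3.4 kg.
Tool frame: the origin (TCP) lies between the finger pads; the fingertips stand 25 mm ahead of it and the grasp point (between the pads) lies 6 mm ahead of it (r.nose_length is the z of the fingertips in the tool frame, in m); z points along the fingers, y is the line along which they close (so a half turn about z gives the same grasp; the last joint's range is limited). The gripper opens to 94 mm and grips with 3 to 60 N. Pads are 16 mm wide; open, the fingers measure 119 mm over their backs; the gripper's body (75 mm by 177 mm) begins 78 mm behind the grasp point.
Start: joints at [1.144, 0.276, 1.505, -0, 1.361, -0.121], TCP at [0.173, 0.548, 0.23] pointing down, gripper open.
Joint ranges: [-2.89, 2.89], [-0.75, 2.08], [0.22, 2.7], [-1.18, 4.32], [0.11, 2.71], [-2.7, 2.7]. Speed limits (rad/s): [2.57, 2.57, 3.14, 3.14, 3.14, 3.14].

### API

Orientations are given as a unit quaternion [w, x, y, z].
In Python, from plant import r, gripper_to, inverse_kinematics, vision, models, telemetry gives the robot as it stands. Calls block until the motion is done:
- r.move_to(position, orientation): joint-space move of the TCP to a pose.
- r.move_l(position, rot=None, vel=0.15, guard=None): straight line of the TCP; rot=None keeps the orientation; vel is the mean speed in m/s. With guard (N) it stops when the force on the tool has changed by that much, and returns True; else False.
- r.movej(angles): joint-space move.
- gripper_to(opening, f_grip=None): finger opening in m; f_grip is the grip in N (None keeps the last); returns when the fingers have stopped.
- r.hold(seconds).
- inverse_kinematics(position, orientation): joint angles nearest the present ones, or None.
- vision.snapshot(name): name is "scene" or "side" or "wrist"; returns the picture (420x560x3 uint8, red, green, blue); there is no depth.
- vision.get_calibration(name): a dict with "fx", "fy", "cx", "cy" (pixels), "position" and "orientation" of the camera in the world. Camera axes: x right, y down, z forward; pixel columns grow to the right and rows downward; lengths in m; the calibration is good to about 2 mm. A picture is of the moment at which its call begins: read the wrist's pose just before it. get_calibration takes no time and is no camera call; for the wrist camera it gives the pose at the moment of the call.
A pose or a line that the arm cannot do raises r.PlanningError and nothing moves.
- r.sign_off(): hands the job in; it is judged then, once.
Trained networks look in the newest picture that a camera, given by its name, has taken for a name from the list of things; names that differ only in an ending like _2 or _b are one class to them, and where a whole thing is asked for, a point or a joint stands for the part that bears it (a point fixed in the world has none). Each returns a list of dicts, best first, with "score" (0 to 1); they miss things now and then, are a little off and sometimes report something else, mostly with a low value. They report only what shows in the picture. A call takes as long as a camera call. They do not tell look-alikes from the thing itself.
- models.boxes_of(thing, camera): "at" ([x, y, z] in m, in world coordinates, good to about 4 mm: the middle of the surface that is visible of it).
- models.regions_of(thing, camera): "pixels" (420x560 bool, what is visible of it).
- models.mark_of(thing, camera): "at" ([x, y, z] in m, in world coordinates, good to about 4 mm: a listed point, or the origin of a listed thing).
Readings, each from a call of its own:
- telemetry.current_t(): time.
- telemetry.current_joints(): joint angles.
- telemetry.current_dq(): joint speeds.
- telemetry.current_joint_efforts(): joint torques, N m.
- telemetry.current_ee_pos(): TCP position.
- telemetry.current_tool_rot(): TCP orientation.
- telemetry.current_wrist_force(): force on the tool from outside, world axes, zero at the start.
- telemetry.current_torque(): the same for the moment, N m.
- telemetry.current_opening(): finger opening in m.
- telemetry.current_finger_force(): force on a finger pad.
Only numpy, scipy, OpenCV 4.12 (cv2) and the standard library are available. Lean on these libraries where they do the work, as an engineer would, in place of code of your own. Each camera call takes 0.05 s, during which the arm holds its last target. There are 200 camera calls.

## Working session

There is one attempt and no reset: what is moved stays moved. The work goes in short steps, each a Python script; the robot and the scene stay as the last script left them, time stands still between calls to the robot, and variables do not carry over. Pictures are saved under pics/ and viewed, at most 12 in all, crops included, and the job is handed in when it is done.

```bash
ls; mkdir -p pics
python3 - <<'E'
from plant import *
import cv2,numpy as np
from plant import r,vision,models,telemetry
ims=[]
for c in("scene","side"):
    im=vision.snapshot(c); ims.append(im)
    cv2.imwrite(f"pics/{c}0.png",im[:,:,::-1])
    k=vision.get_calibration(c);print(c,k["position"],k["fx"])
    for t in("bit","bit_top","socket_mouth","rack","block","spindle","bit_blue","bit_green"):
        print(t,[(np.round(d["at"],3).tolist(),round(d["score"],2)) for d in models.mark_of(t,c)[:4]])
print(telemetry.current_t())
E
```

```text
pics
scene [ 1.26489683 -0.23134076  1.10351688] 483.1538910254104
bit [([0.557, 0.262, 0.01], 0.49), ([0.432, 0.244, -0.001], 0.42)]
bit_top [([0.436, 0.245, 0.093], 0.51), ([0.554, 0.262, 0.104], 0.44)]
socket_mouth [([0.496, -0.069, 0.074], 0.8)]
rack [([0.555, 0.258, 0.003], 0.91)]
block [([0.554, 0.257, -0.0], 0.72), ([0.578, -0.318, 0.0], 0.64)]
spindle [([0.494, -0.071, -0.002], 0.87)]
bit_blue [([0.535, 0.324, 0.009], 0.52)]
bit_green [([0.567, 0.189, 0.007], 0.51)]
side [0.45334348 0.93357322 0.62308119] 396.1184083426185
bit [([0.43, 0.245, 0.004], 0.85), ([0.552, 0.259, 0.009], 0.56), ([0.555, 0.253, -0.002], 0.19)]
bit_top [([0.439, 0.242, 0.096], 0.84), ([0.554, 0.261, 0.106], 0.47), ([0.712, -0.288, 0.001], 0.23)]
socket_mouth [([0.49, -0.072, 0.072], 0.84)]
rack [([0.548, 0.257, -0.002], 0.59)]
block [([0.575, -0.314, 0.002], 0.47)]
spindle [([0.495, -0.064, -0.002], 0.61)]
bit_blue [([0.493, -0.065, -0.001], 0.4), ([0.491, -0.071, 0.072], 0.24)]
bit_green []
0.9
```

View pics/scene0.png

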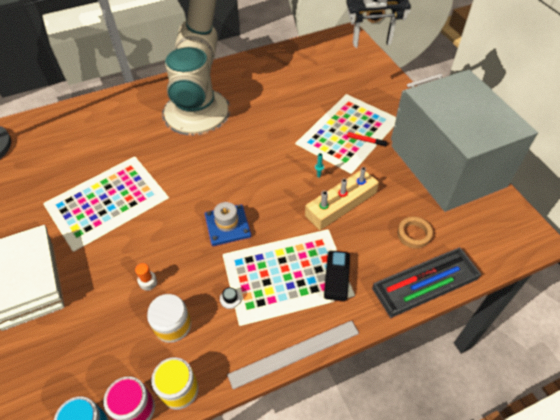

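Run:
```python
import cv2
from plant import vision
from scipy.spatial.transform import Rotation as R
import numpy as np
im=cv2.imread("pics/side0.png")
k=vision.get_calibration("side")
q=k["orientation"];M=R.from_quat([q[1],q[2],q[3],q[0]]).as_matrix()
p=M.T@(np.array([.5,.255,.06])-k["position"]);u=k["fx"]*p[0]/p[2]+k["cx"];v=k["fy"]*p[1]/p[2]+k["cy"];print(u,v)
u,v=int(u),int(v)
x0=max(0,u-110);y0=max(0,v-85)
cv2.imwrite("pics/crop0.png",cv2.resize(im[y0:y0+150,x0:x0+200],None,fx=4,fy=4));print(x0,y0)
```

```text
298.65557108309173 267.8156256521909
188 182
```

View pics/crop0.png

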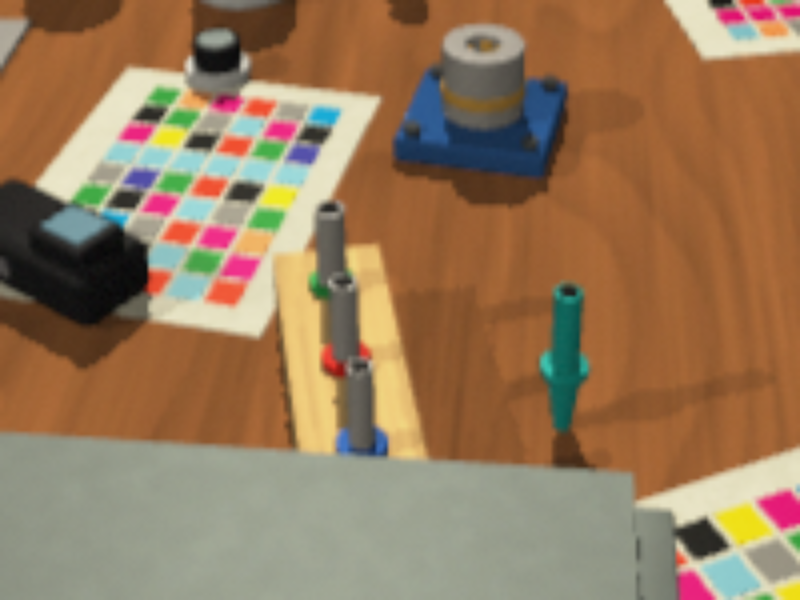

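The red-collared bit is in the rack's middle hole at scene (343,187). Things it could be confused with are blue (361,180), green (324,200) and the free-standing turquoise one (320,163). The crop confirms the middle one has the red collar. The orange block is at scene (144,270). The networks' positions fit: about 0.554, 0.260 for the bit and 0.577, -0.316 for the block.

```bash
cat > h.py <<'E'
from plant import r, gripper_to, inverse_kinematics, vision, models, telemetry
import numpy as np, cv2
from scipy.spatial.transform import Rotation as R
def down(yaw):
    "tool z down, tool y (closing line) along yaw; the half turn nearest the present joints"
    best=None; p=telemetry.current_ee_pos(); j=np.array(telemetry.current_joints())
    for a in (yaw,yaw+np.pi):
        y=np.array([np.cos(a),np.sin(a),0]); z=np.array([0,0,-1.]); x=np.cross(y,z)
        q=R.from_matrix(np.c_[x,y,z]).as_quat(); q=[q[3],*q[:3]]
        s=inverse_kinematics(p,q)
        if s is not None:
            c=abs(np.array(s)-j).max()
            if best is None or c<best[0]: best=(c,q)
    return best[1]
def proj(P,k):
    q=k["orientation"];M=R.from_quat([q[1],q[2],q[3],q[0]]).as_matrix()
    p=M.T@(np.array(P)-k["position"]); return np.array([k["fx"]*p[0]/p[2]+k["cx"],k["fy"]*p[1]/p[2]+k["cy"]])
def atz(uv,z,k):
    q=k["orientation"];M=R.from_quat([q[1],q[2],q[3],q[0]]).as_matrix()
    d=M@np.array([(uv[0]-k["cx"])/k["fx"],(uv[1]-k["cy"])/k["fy"],1]); o=np.array(k["position"])
    return o+d*(z-o[2])/d[2]
def look(name,file,things):
    k=vision.get_calibration(name); im=vision.snapshot(name)
    cv2.imwrite("pics/"+file,im[:,:,::-1])
    for t in things:
        print(t,[(np.round(d["at"],4).tolist(),round(d["score"],2),proj(d["at"],k).round().tolist()) for d in models.mark_of(t,name)[:4]])
    return im,k
def st(s=""): print(s,"t",round(telemetry.current_t(),2),"p",np.round(telemetry.current_ee_pos(),4),"F",np.round(telemetry.current_wrist_force(),1),"op",round(telemetry.current_opening(),4))
E
python3 - <<'E'
from h import *
yaw=np.arctan2(.032,.135)
q=down(yaw)
r.move_to([.554,.26,.24],q); st()
im,k=look("wrist","w1.png",["bit_top","bit_collar","rack","bit_blue","bit_green"])
print(k["position"],k["fx"],telemetry.current_joints(),proj([.554,.26,.104],k))
E
```

```text
t 2.64 p [0.5533 0.261  0.2401] F [ 0.6 -0.1 -0.1] op 0.0935
bit_top [([0.4351, 0.2471, 0.0957], 0.94, [136.0, 185.0]), ([0.5557, 0.2597, 0.104], 0.7, [278.0, 205.0])]
bit_collar [([0.5499, 0.2578, 0.0476], 0.86, [271.0, 192.0]), ([0.4356, 0.2416, 0.0408], 0.8, [156.0, 180.0])]
rack [([0.5532, 0.2584, 0.0005], 0.59, [275.0, 183.0]), ([0.5547, 0.2565, 0.0082], 0.53, [275.0, 186.0])]
bit_blue [([0.5374, 0.3218, 0.0079], 0.66, [274.0, 123.0]), ([0.5573, 0.2589, 0.1018], 0.38, [279.0, 206.0])]
bit_green [([0.5736, 0.1875, 0.0074], 0.98, [277.0, 247.0])]
[0.53703595 0.33025711 0.39381603] 357.4441130647654 [3.26285402e-01 3.26859534e-01 1.40650368e+00 6.67858620e-05
 1.40814423e+00 9.24196310e-02] [275.632043   204.42291407]
```

View pics/w1.png

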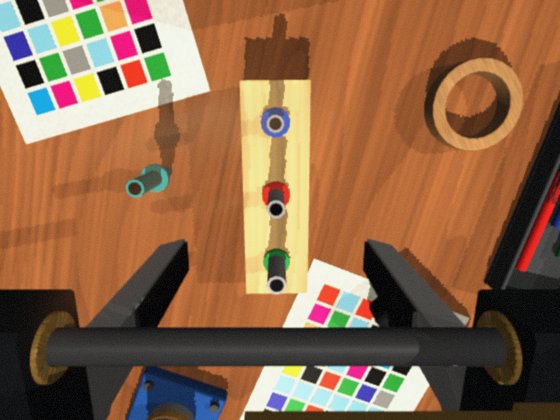

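The wrist view shows the red-collared bit's top at (277,209), between blue (275,123) and green (277,285). Turquoise stands apart at (135,188). The fingers' line is square to the row.

Run:
```python
from h import *
k=vision.get_calibration("wrist"); P=atz([277,209],.104,k); print(P)
x,y=P[:2]
gripper_to(.05)
r.move_l([x,y,.14],vel=.2)
print(r.move_l([x,y,.090],vel=.08,guard=6)); st()
gripper_to(.0,f_grip=25); st("grip")
r.move_l([x,y,.165],vel=.12); st("lift")
# towards the socket
r.move_l([.495,-.070,.22],vel=.3); st()
im,k=look("wrist","w2.png",["socket_mouth","bit_collar","bit","bit_top"])
look("side","s2.png",["socket_mouth","bit_collar","bit","bit_top"])
look("scene","c2.png",["socket_mouth","bit_collar","bit","bit_top"])
```

```text
[0.55639332 0.25601072 0.104     ]
False
 t 5.19 p [0.5568 0.2562 0.0903] F [-0.   0.2  0.9] op 0.05
grip t 5.83 p [0.5561 0.2559 0.0901] F [-1.6  0.1  1.6] op 0.016
lift t 6.6 p [0.5558 0.2558 0.1643] F [-0.2  0.7 -0.6] op 0.0155
 t 7.88 p [ 0.4948 -0.0691  0.2196] F [-0.1 -0.3 -1.4] op 0.0156
socket_mouth [([0.4947, -0.065, 0.0763], 0.82, [276.0, 197.0])]
bit_collar [([0.5, -0.0695, 0.0018], 0.3, [280.0, 186.0]), ([0.7046, -0.1405, 0.002], 0.19, [440.0, 287.0])]
bit [([0.498, -0.071, 0.1374], 0.61, [279.0, 225.0])]
bit_top [([0.4951, -0.066, 0.2321], 0.8, [277.0, 279.0]), ([0.703, -0.1404, 0.0001], 0.74, [438.0, 286.0])]
socket_mouth [([0.4894, -0.071, 0.0737], 0.81, [310.0, 192.0]), ([0.3539, 0.4472, -0.0038], 0.52, [371.0, 367.0])]
bit_collar [([0.4965, -0.0675, 0.1787], 0.77, [308.0, 158.0]), ([0.4306, 0.2443, 0.0392], 0.74, [330.0, 274.0])]
bit [([0.4906, -0.0667, 0.1395], 0.72, [310.0, 172.0]), ([0.4332, 0.2448, -0.0007], 0.66, [328.0, 287.0])]
bit_top [([0.4935, -0.067, 0.2338], 0.68, [310.0, 139.0]), ([0.434, 0.2399, 0.0924], 0.55, [330.0, 253.0])]
socket_mouth [([0.4973, -0.0681, 0.0735], 0.61, [225.0, 211.0])]
bit_collar [([0.4938, -0.0678, 0.1783], 0.54, [220.0, 185.0]), ([0.4329, 0.2461, 0.0386], 0.45, [319.0, 167.0]), ([0.7154, -0.2925, 0.0011], 0.37, [172.0, 325.0])]
bit [([0.433, 0.2448, -0.0022], 0.44, [318.0, 177.0]), ([0.4953, -0.0627, 0.139], 0.42, [224.0, 195.0]), ([0.5683, 0.1915, 0.0101], 0.21, [323.0, 213.0])]
bit_top [([0.4928, -0.0687, 0.0012], 0.72, [227.0, 226.0]), ([0.4344, 0.2453, 0.0945], 0.59, [320.0, 155.0]), ([0.4958, -0.0695, 0.2347], 0.4, [217.0, 171.0])]
```

View pics/w2.png

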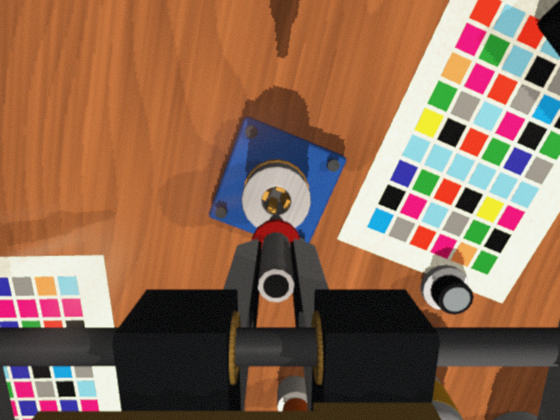

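View pics/s2.png

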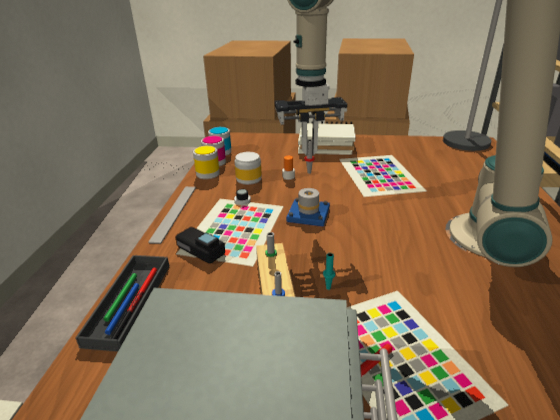

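Wrist view: the bit is held upright, with its top at (276,284). The hub's rim is centred at (277,198) with the bore at (277,201). I'll use the same camera for the relative offset.

Run:
```python
from h import *
k=vision.get_calibration("wrist"); im=cv2.imread("pics/w2.png")
# bore: dark/brass area within the rim; rim: hough circle in crop
g=cv2.cvtColor(im,cv2.COLOR_BGR2GRAY)
c=cv2.HoughCircles(cv2.GaussianBlur(g[150:245,225:335],(5,5),1),cv2.HOUGH_GRADIENT,1,30,param1=100,param2=12,minRadius=28,maxRadius=38);print(c)
S=atz([276.5,200],.075,k); T=atz([276,284],.2336,k); print("socket",S,"top",T,"pxmm",atz([276,201],.075,k)-S)
c=cv2.HoughCircles(cv2.GaussianBlur(g[260:310,250:303],(3,3),1),cv2.HOUGH_GRADIENT,1,30,param1=100,param2=10,minRadius=12,maxRadius=24);print(c)
cv2.imwrite("pics/z2.png",cv2.resize(im[150:310,200:350],None,fx=3.7,fy=3.7,interpolation=cv2.INTER_CUBIC))
```

```text
[[[50.5 49.5 32.9]]]
socket [ 0.4960644  -0.06928131  0.075     ] top [ 0.49526275 -0.06888939  0.2336    ] pxmm [-2.12928774e-04 -9.58228411e-04  5.55111512e-17]
[[[25.5 25.5 17.4]]]
```

View pics/z2.png

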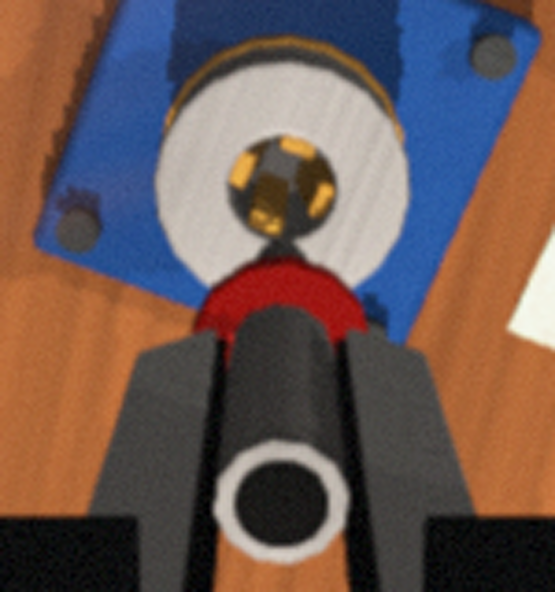

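Run:
```python
from h import *
x,y=telemetry.current_ee_pos()[:2]
x,y=.4958,-.0698
r.move_l([x,y,.165],vel=.15); r.hold(.2); st("pre")
g=r.move_l([x,y,.121],vel=.03,guard=3.5); st(g)
F=telemetry.current_torque(); print(np.round(F,2))
```

```text
pre t 9.34 p [ 0.4966 -0.07    0.1661] F [-0.2  0.  -1.2] op 0.0153
True t 10.56 p [ 0.4952 -0.0695  0.1243] F [ 0.1 -0.5  2.2] op 0.0156
[-0.09 -0.09 -0.02]
```

Contact came at the expected depth (0.124 against 0.125). Next: release, rise and look.

Run:
```python
from h import *
gripper_to(.05); st("rel")
p=telemetry.current_ee_pos()
r.move_l([p[0],p[1],.23],vel=.15); st()
im,k=look("wrist","w3.png",["bit_top","bit_collar"])
im,k2=look("side","s3.png",["bit_top","bit_collar"])
look("scene","c3.png",["bit_top","bit_collar"])
print([proj([.4955,-.0695,z],k).round(1) for z in(.139,.131)], [proj([.4955,-.0695,z],k2).round(1) for z in(.083,.075,.139)])
a=cv2.imread("pics/w3.png")[130:330,190:360]; b=cv2.imread("pics/s3.png")[130:230,260:360]
cv2.imwrite("pics/m3.png",np.hstack([cv2.resize(a,(425,500)),cv2.resize(b,(375,500)[::1])]))
```

```text
rel t 11.27 p [ 0.4941 -0.0693  0.1236] F [-0.1  0.3 -1.2] op 0.0499
 t 12.12 p [ 0.4935 -0.0691  0.2292] F [ 0.3 -0.3 -0.8] op 0.0499
bit_top [([0.4967, -0.0647, 0.1396], 0.55, [282.0, 214.0])]
bit_collar [([0.4921, -0.0655, 0.0811], 0.73, [275.0, 196.0])]
bit_top [([0.4381, 0.2408, 0.0917], 0.81, [328.0, 254.0]), ([0.55, 0.255, -0.0005], 0.73, [277.0, 287.0]), ([0.4902, -0.0674, 0.0721], 0.72, [310.0, 193.0]), ([0.4946, -0.065, 0.1441], 0.57, [309.0, 170.0])]
bit_collar [([0.4323, 0.2446, 0.0393], 0.73, [329.0, 274.0]), ([0.4981, -0.0685, 0.0815], 0.52, [307.0, 190.0]), ([0.4946, -0.0639, -0.0017], 0.21, [308.0, 215.0])]
bit_top [([0.4947, -0.0693, 0.1397], 0.51, [222.0, 195.0]), ([0.4369, 0.2463, 0.0932], 0.51, [321.0, 155.0])]
bit_collar [([0.4925, -0.0675, 0.0839], 0.67, [224.0, 208.0]), ([0.4325, 0.2472, 0.0424], 0.56, [320.0, 166.0])]
[array([278.3, 220. ]), array([278.3, 216.9])] [array([308.3, 188.9]), array([308.3, 191.4]), array([308.6, 171.2])]
```

View pics/m3.png

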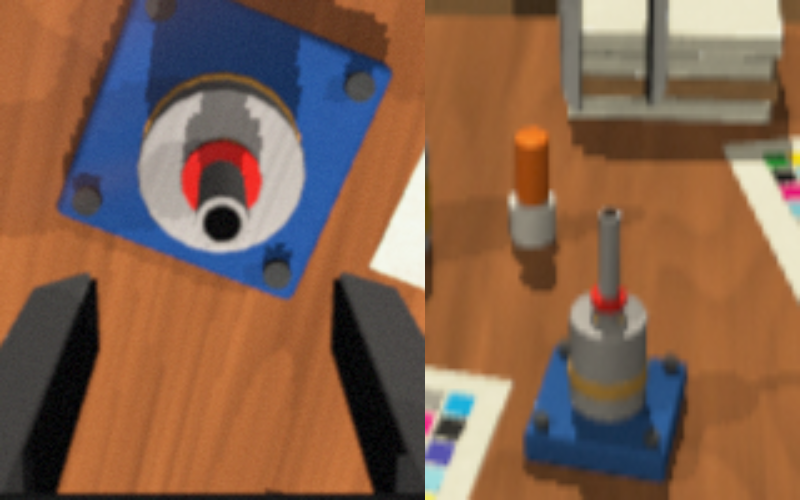

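The bit stands upright in the socket with a visible gap under the red collar (side crop (608,298)); its wrist-frame top is at about (279,219). Now the block.

Run:
```python
from h import *
gripper_to(.07)
q=down(np.pi/2+.0)
r.move_to([.577,-.316,.22],q); st(); print(np.round(telemetry.current_joints(),2))
im,k=look("wrist","w4.png",["block","ink_tin"])
print(models.boxes_of("block","wrist")[:2])
hsv=cv2.cvtColor(im,cv2.COLOR_RGB2HSV); m=cv2.inRange(hsv,(6,170,110),(16,255,255))
n,l,s,c=cv2.connectedComponentsWithStats(m); print([(s[i].tolist(),c[i].round()) for i in range(1,n) if s[i][4]>150], proj([.577,-.316,.075],k))
```

```text
t 14.57 p [ 0.577  -0.3154  0.22  ] F [0.3 0.1 0.4] op 0.0702
[-0.61  0.41  1.33  0.    1.4  -2.18]
block [([0.5762, -0.3172, 0.0018], 0.71, [275.0, 185.0])]
ink_tin [([0.7173, -0.2896, 0.0017], 0.92, [299.0, 304.0])]
[{'at': [0.5706, -0.3165, 0.0745], 'score': 0.84}]
[([0, 0, 560, 328, 100854], array([271., 144.])), ([342, 305, 22, 23, 254], array([351., 317.])), ([167, 366, 105, 17, 997], array([217., 372.])), ([296, 367, 104, 45, 2582], array([354., 389.]))] [276.51399829 201.60756273]
```

View pics/w4.png

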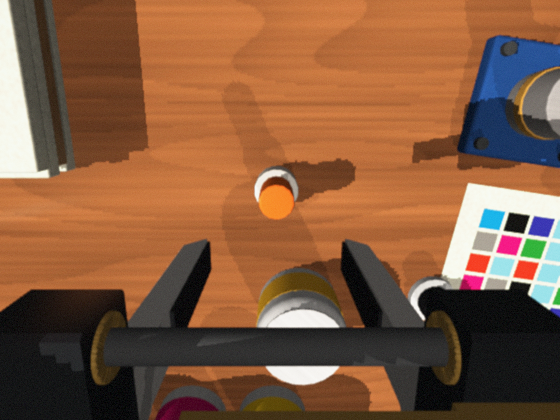

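The orange handle's top is at (276.5,202), which matches the projected estimate, so I'll grasp.

Run:
```python
from h import *
x,y=.577,-.316
r.move_l([x,y,.10],vel=.2)
print(r.move_l([x,y,.058],vel=.08,guard=6)); st()
gripper_to(0,f_grip=60); st("grip"); print(np.round(telemetry.current_ee_pos(),4))
r.move_l([x,y,.13],vel=.12)
X,Y=.4957,-.0693
print(np.round(inverse_kinematics([X,Y,.24],telemetry.current_tool_rot()),2))
r.move_l([X,Y,.24],vel=.3); r.hold(.2); st("over"); print(np.round(telemetry.current_joints(),2))
im,k=look("side","s5.png",["bit_top","block"])
im2,k=look("wrist","w5.png",["block","bit_top"])
cv2.imwrite("pics/m5.png",np.hstack([cv2.resize(im2[100:340,170:390],(440,480)),cv2.resize(im[110:230,265:355],(360,480))])[:,:,::-1])
```

```text
False
 t 16.2 p [ 0.5772 -0.3161  0.0581] F [ 0.2 -0.2 -0.3] op 0.0701
grip t 16.88 p [ 0.577  -0.3157  0.0581] F [0.5 0.9 0.9] op 0.0311
[ 0.577  -0.3157  0.0581]
[-0.28  0.16  1.64  0.    1.35 -1.85]
over t 18.93 p [ 0.4958 -0.0703  0.2391] F [-0.1 -0.1 -1.9] op 0.0311
[-0.28  0.16  1.64 -0.    1.34 -1.85]
bit_top [([0.4943, -0.0635, 0.1397], 0.58, [309.0, 172.0]), ([0.4405, 0.2424, 0.0937], 0.54, [327.0, 254.0])]
block [([0.4959, -0.0721, 0.1792], 0.67, [309.0, 158.0])]
block [([0.4944, -0.075, 0.1836], 0.89, [270.0, 234.0])]
bit_top [([0.4966, -0.066, 0.1339], 0.92, [283.0, 215.0])]
```

View pics/m5.png

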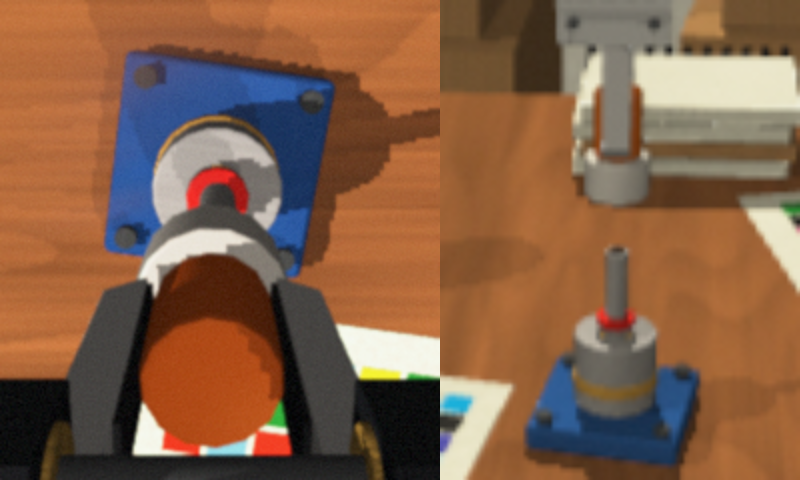

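The block hangs plumb over the bit in both views. Now a slow guarded press.

Run:
```python
from h import *
X,Y=.4957,-.0693
r.move_l([X,Y,.203],vel=.12); r.hold(.15); st("pre")
print(r.move_l([X,Y,.190],vel=.015,guard=3)); st("contact")
g=r.move_l([X,Y,.184],vel=.005,guard=22); st(g)
```

```text
pre t 19.83 p [ 0.4964 -0.0695  0.204 ] F [ 0.4 -0.5 -1.8] op 0.031
True
contact t 20.38 p [ 0.4956 -0.0693  0.1959] F [ 0.2 -0.1  3.9] op 0.0314
True t 22.23 p [ 0.4967 -0.0695  0.1892] F [-1.2  0.5  5.3] op 0.0313
```

Run:
```python
from h import *
X,Y,_=telemetry.current_ee_pos(); X,Y=.4957,-.0693
for i in range(2):
    g=r.move_l([X,Y,.183],vel=.004,guard=21); st(g)
    r.hold(.2); st("held")
im,k=look("side","s6.png",["bit_top","bit_collar"])
im2,_=look("wrist","w6.png",["bit_collar"])
cv2.imwrite("pics/m6.png",np.hstack([cv2.resize(im2[100:340,170:390],(440,480)),cv2.resize(im[110:230,265:355],(360,480))])[:,:,::-1])
```

```text
True t 23.22 p [ 0.4965 -0.0695  0.1892] F [-1.   0.2  5.3] op 0.0315
held t 23.42 p [ 0.4965 -0.0695  0.1892] F [-1.6  0.   4.7] op 0.0313
True t 24.38 p [ 0.4963 -0.0694  0.1892] F [-1.8  0.4  5.4] op 0.0311
held t 24.58 p [ 0.4963 -0.0694  0.1893] F [-0.9 -0.1  4.9] op 0.0313
bit_top [([0.4361, 0.243, 0.0912], 0.86, [329.0, 255.0]), ([0.4942, -0.0666, 0.1349], 0.53, [309.0, 173.0])]
bit_collar [([0.4324, 0.2441, 0.0398], 0.75, [329.0, 273.0]), ([0.4955, -0.0668, 0.0759], 0.64, [308.0, 192.0])]
bit_collar [([0.4934, -0.0686, 0.0722], 0.59, [279.0, 205.0])]
```

View pics/m6.png

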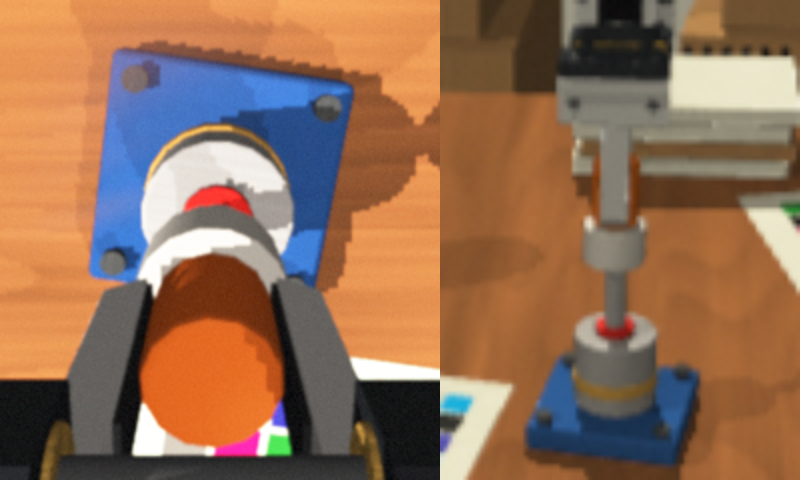

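Repeated presses to about 26 N brought no further travel (TCP stays at 0.1892, home expected at 0.189). Both views show the red collar on the rim, so it is home. Next I'll put the block back.

Run:
```python
from h import *
r.move_l([.4957,-.0693,.24],vel=.1)
r.move_l([.577,-.316,.13],vel=.3); r.hold(.2); st()
g=r.move_l([.577,-.316,.066],vel=.12)
g=r.move_l([.577,-.316,.054],vel=.02,guard=4); st(g)
gripper_to(.07); st("rel")
r.move_l([.577,-.316,.22],vel=.15); st()
im2,_=look("wrist","w7.png",["block"])
r.move_to([.45,-.25,.35],telemetry.current_tool_rot())
im,k=look("side","s7.png",["bit_collar","bit_top","block"])
look("scene","c7.png",["bit_collar","bit_top","block","bit_green","bit_blue"])
cv2.imwrite("pics/m7.png",np.hstack([cv2.resize(im2[100:340,170:390],(440,480)),cv2.resize(im[130:230,265:340],(360,480))])[:,:,::-1])
st()
```

```text
t 26.78 p [ 0.5772 -0.3147  0.1313] F [-0.1  0.8 -2.3] op 0.0313
True t 27.93 p [ 0.5774 -0.3162  0.0582] F [-0.3 -0.8  4.2] op 0.0313
rel t 28.69 p [ 0.5766 -0.3156  0.0568] F [-1.2  0.5  0.3] op 0.0697
 t 29.93 p [ 0.5765 -0.3157  0.2189] F [ 0.3 -0.2 -0.1] op 0.0698
block [([0.5771, -0.319, -0.0], 0.68, [274.0, 184.0])]
bit_collar [([0.4327, 0.2458, 0.0396], 0.83, [329.0, 274.0]), ([0.4963, -0.0674, 0.0756], 0.57, [308.0, 192.0]), ([0.4946, -0.0667, 0.1347], 0.34, [309.0, 173.0])]
bit_top [([0.4377, 0.2388, 0.0927], 0.58, [328.0, 253.0]), ([0.4942, -0.066, 0.1329], 0.44, [309.0, 174.0])]
block []
bit_collar [([0.5772, -0.3192, 0.0023], 0.74, [147.0, 283.0]), ([0.4915, -0.0654, 0.0772], 0.61, [225.0, 209.0]), ([0.4331, 0.2453, 0.0358], 0.51, [319.0, 168.0])]
bit_top [([0.4942, -0.0693, 0.1331], 0.54, [222.0, 197.0]), ([0.4344, 0.245, 0.0927], 0.46, [320.0, 155.0])]
block [([0.579, -0.3171, 0.0055], 0.82, [147.0, 283.0])]
bit_green [([0.5675, 0.1872, 0.0076], 0.63, [321.0, 214.0])]
bit_blue []
 t 31.32 p [ 0.4502 -0.2501  0.3496] F [-0.5 -0.3 -0.3] op 0.0697
```

View pics/m7.png

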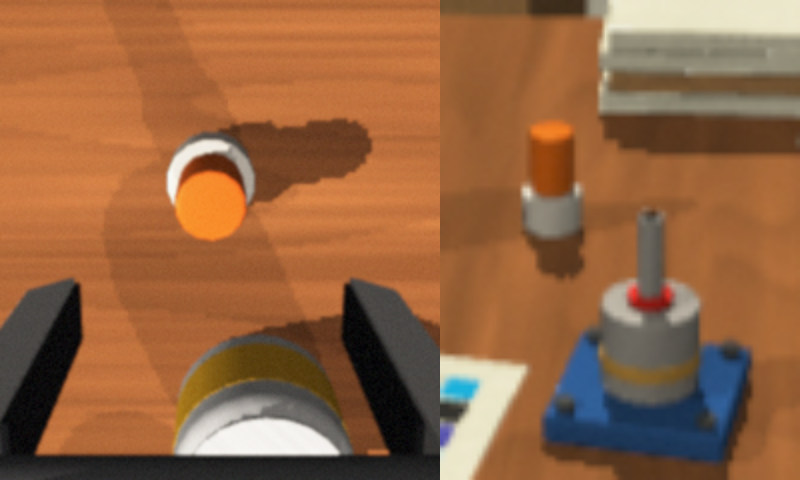

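The block stands upright and free, and the bit's red collar is on the rim. The other bits are in place, so I'm handing in.

```bash
python3 -c "
from plant import r
print(r.sign_off())"
```

```text
the job is handed in; nothing more can be done
None
```

The red-collar bit is fully home in the spindle socket, pressed in at no more than about 27 N; the tapping block is upright and released on the bench, and the job was handed in at about 31 s.

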